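# Lock the torque driver away

## Robot

A 7-joint arm with a two-finger parallel gripper is mounted at the origin on the work surface. World frame = base frame: x ahead of the robot, y to its left, z up, the work surface at z = 0. Lengths are in m, angles in rad, forces in N, time in s.
With the tool pointing down it reaches from about 0.425 to 0.925 m from the base axis. Payload 6.8 kg.
Tool frame: the origin (TCP) lies at the very end of the fingers, on their centre line; the grasp point (between the pads) lies bot.grip_depth behind it (bot.grip_depth is the distance from the TCP to the grasp point, in m); z points along the fingers, y is the line along which they close (so a half turn about z gives the same grasp; the last joint's range is limited). The gripper opens to 85 mm and grips with 20 to 120 N. Pads are 22 mm wide; open, the fingers measure 114 mm over their backs; the gripper's body (76 mm by 85 mm) begins 54 mm behind the grasp point. The pads swing forward as they close: fully open they stand 13 mm farther back than shut.
Start: joints at [-1.44, 0.477, 0.022, 1.555, -0.011, 1.109, -0.083], TCP at [0.16, 0.656, 0.231] pointing down, gripper open.
Joint ranges: [-2.96, 2.96], [-0.34, 2.1], [-1.41, 1.46], [0.24, 2.44], [-1.37, 4.51], [0.17, 1.92], [-2.96, 2.96]. Speed limits (rad/s): [2.39, 2.39, 3.14, 3.14, 3.14, 3.14, 3.14].

## Interface

Orientations are given as a unit quaternion [w, x, y, z].
In Python, from station import bot gives the robot as it stands.
- The arm moves only by the tool send_rows, never from a script. Its arguments are lists of equal length, an entry for each row: "slide": the shift along the tool's x, y, z in mm, a list of three; "roll": the turn about the tool's z in degrees; "claw": the opening, from 0 (shut) to 1 (fully open). A call has exactly 8 rows; each row is the pose to reach, as a shift and turn from the pose commanded when the call began, along the tool's axes at that moment; what a row does not reach only later rows make up. A row lasts 1/12 s, in which the tool goes at most 41.7 mm and 7.16 degrees, less where a joint would pass 70% of its speed; a pose out of reach is approached as far as the arm can. A call with a gripper value outside its range is refused whole. The fingers move at their own pace and stop on an object; "force" is the grip in N (left out, the last holds). Time passes only in rows, so rows that repeat a pose let the fingers close, or fill a call up. It gives the time, the measured TCP pose, the force, the opening and the grip force at its end, in the units of the state.
- bot.get_obs(): the state, without advancing time (a new reading comes with each control period).
- bot.read_camera(name): name is "scene" or "top" or "wrist"; returns the picture (400x640x3 uint8, red, green, blue); there is no depth.
- bot.camera_model(name): a dict with "camera_matrix" (3x3 intrinsics, pixels), "camera_from_world" (4x4, takes a point from world to camera coordinates). Camera axes: x right, y down, z forward; pixel columns grow to the right and rows downward; lengths in m; the calibration is good to about 2 mm. A picture is of the moment at which its call begins: read the wrist's pose just before it. camera_model takes no time and is no camera call; for the wrist camera it gives the pose at the moment of the call.
- bot.hand_in(): hands the job in; it is judged then, once.
The state is a dict: "t": time; "q": joint angles; "joint_vel": joint speeds; "joint_torque": joint torques, N m; "eef_pos": TCP position; "tool_rot": TCP orientation; "contact_force": force on the tool from outside, world axes, zero at the start; "torque": the same for the moment, N m; "gripper_width": opening from 0.0 (shut) to 1.0 (fully open); "grasp_force": force on a finger pad.
Only numpy, scipy, OpenCV 4.12 (cv2) and the standard library are available. Lean on these libraries where they do the work, as an engineer would, in place of code of your own. Each camera call takes 0.05 s, during which the arm holds its last target. There are 200 camera calls.

## Task

Put the powered torque driver away: lay it gently (no dropping) and flat in the empty bay of the open drawer, beside the bit rack. Then push the drawer fully shut, and only after that slide the bolt on its front all the way home through the keeper. Leave everything else on the bench where it is.

Things in the scene. Friction and masses are not known exactly. Their poses are not given: they have to be found in the camera images.
- driver: Powered torque driver lying on the bench, 165 mm long, 220 g: grey box-shaped handle 110 x 34 x 32 mm high, black rear band, black nose 24 mm thick, thin steel bit. Origin on its underside, z up, x along the tool towards the bit; handle from x = -60 to +50 mm, nose and bit on to +105. Centre of mass near the origin: grip there, across the 34 mm.
- driver_mid (a point): Point on the driver's centre line, 16 mm above its origin; same axes as the driver.
- cabinet: Low fixed grey drawer unit, 100 mm high. Origin at bench height in the plane of its front face; x points into the unit (away from the robot), y to the left seen from the robot. Body: x 0 to 240, y -195 to +180 mm. Drawer opening: y -180 to +90, up to 90 mm high. Left of it (y 90 to 180) a fixed panel carries the keeper.
- drawer (a joint): How far the drawer is out, m: 0 shut (front flush with the unit), 0.17 fully out. It slides along the unit's -x when opening, has about 2 N of friction and stays where it is left. It starts 0.13 to 0.16 m out.
- drawer_bay (a point): Point on the drawer's inner floor, 18 mm above the bench, 71 mm behind the front's outer face, mid-length of the empty bay; axes as cabinet. Bay: y +-101, x -59 to +139 mm, but roofed by the unit: only 118-148 mm behind the front panel are open from above. At -y a fixed black bit rack, 40 wide, 30 high. Front panel 12 thick, top 88 mm above bench; side walls' tops 70.
- bolt (a joint): Travel of the bolt, m: 0 drawn back, 0.06 fully home. It slides along the unit's +y (to the left seen from the robot), about 2.5 N of friction, stays where it is left. It rides on the drawer's front; its end passes the keeper's far side at 0.051.
- bolt_grip (a point): Grip point on the bolt's upright round steel knob, 125 mm above the bench, 14 mm before the drawer's front face; moves with drawer and bolt. Knob 18 mm thick (22 mm cap), top at 139 mm, 39 mm above the unit's top: pinch it from above. It stands on a level steel rod, 14 mm thick, 190 mm long along y, 75 mm above the bench.
- keeper (a point): Centre of the keeper, a steel staple 22 mm long along y, fixed on the unit's front panel left of the drawer, 75 mm above the bench; the rod goes through it along +y when the drawer is shut.
- screwdriver: Bystander: plain hand screwdriver with round black handle, 160 mm long, lying on the bench near the driver.
- reel: Bystander: small grey reel, 56 mm wide, 40 mm high. Origin under its centre.
- meter: Bystander: black hand-held meter with dial and screen, 150 x 78 x 40 mm, lying flat. Origin under its centre.
- tray: Bystander: clear divided tray, 160 x 220 x 40 mm. Origin under its centre.
- flask: Bystander: amber bottle with white cap, 64 mm thick, 170 mm high. Origin under its centre.
- kit: Bystander: clear parts box, 90 x 140 x 35 mm, on top of the drawer unit towards its rear. Origin under its centre.

How it is judged:
By the outcome, as a careful person would: the job done as asked, in the order asked, and still so for the second after the job is handed in, with the robot touching nothing.
It also fails if it takes over 51 s, if anything falls off the work surface, if the arm or the gripper's body presses on something with over 40 N, if the wrist force passes 120 N, or if a joint passes its speed limit or range.

## Working session

There is one attempt and no reset: what is moved stays moved. The work goes in short steps, Python scripts to look and compute and a tool call to move; the robot and the scene stay as the last step left them, time stands still between calls to the robot, and variables do not carry over. Pictures are saved under pics/ and viewed, at most 10 in all, crops included, and the job is handed in when it is done.

Besides the shell and the picture viewer there is one more tool, called after ">>>" as name(argument=value, ...), one argument or row to a line, values as JSON. send_rows: Moves the arm, as the interface text tells. Its arguments: {"type":"object","properties":{"slide":{"type":"array","items":{"type":"array","items":{"type":"number"}}},"roll":{"type":"array","items":{"type":"number"}},"claw":{"type":"array","items":{"type":"number"}},"force":{"type":"number"}},"required":["slide","roll","claw"]}

```bash
ls; mkdir -p pics
python3 - <<'E'
from station import bot
import cv2
for n in("scene","top"):
    cv2.imwrite(f"pics/{n}0.png",bot.read_camera(n)[:,:,::-1])
o=bot.get_obs();print(o);print(bot.grip_depth)
for n in("scene","top","wrist"):print(bot.camera_model(n))
E
```

```text
pics
{'t': 0.1, 'q': array([-1.44007179,  0.47771691,  0.02238453,  1.55636153, -0.01150704,
        1.10931182, -0.08309888]), 'joint_vel': array([-0.0005941 , -0.00036411, -0.00145505, -0.00282587, -0.00036023,
       -0.00102375, -0.00021971]), 'joint_torque': array([ 4.12215624e-03, -5.97758889e+01,  1.61352552e+00, -2.81956905e+01,
        1.28442844e-02,  4.98363035e-03,  1.77534542e-06]), 'eef_pos': array([0.15958502, 0.6553054 , 0.23042033]), 'tool_rot': array([-3.23196781e-05,  1.19138214e-01,  9.92877329e-01, -8.33813707e-04]), 'contact_force': array([-0.9327791 , -0.19608563, -0.25203456]), 'torque': array([-0.02149837,  0.0435463 , -0.03832263]), 'grasp_force': 0.0, 'gripper_width': 1.0038882368180382}
0.0187
{'camera_matrix': array([[428.14224708,   0.        , 317.38052651],
       [  0.        , 428.14224708, 201.85137726],
       [  0.        ,   0.        ,   1.        ]]), 'camera_from_world': array([[ 0.09447692,  0.99546611,  0.01101534, -0.04067315],
       [ 0.82260296, -0.07182933, -0.56406109, -0.41322327],
       [-0.56071247,  0.062352  , -0.82565959,  1.657
[... 346 characters left out ...]
  0.00782887, -0.10662417,  0.60544174],
       [ 0.10660592, -0.00271329, -0.99429765,  1.62734516],
       [ 0.        ,  0.        ,  0.        ,  1.        ]])}
{'camera_matrix': array([[351.49603234,   0.        , 316.58093377],
       [  0.        , 351.49603234, 203.18092229],
       [  0.        ,   0.        ,   1.        ]]), 'camera_from_world': array([[ 2.35798312e-01,  9.71801844e-01, -5.75485322e-04,
        -6.74365231e-01],
       [ 9.38777675e-01, -2.27632171e-01,  2.58611817e-01,
        -3.45077741e-02],
       [ 2.51188442e-01, -6.15204828e-02, -9.65981158e-01,
         3.76777734e-01],
       [ 0.00000000e+00,  0.00000000e+00,  0.00000000e+00,
         1.00000000e+00]])}
```

View pics/top0.png

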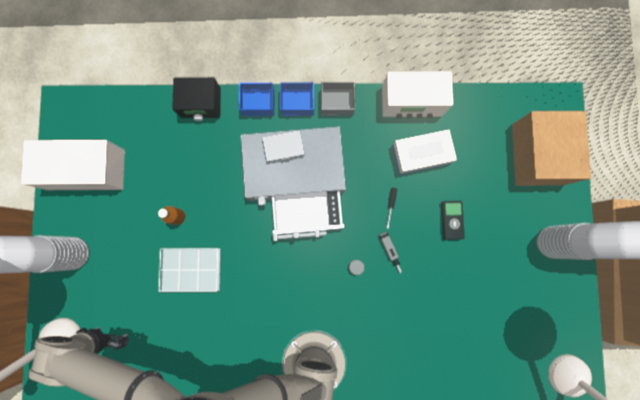

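View pics/scene0.png

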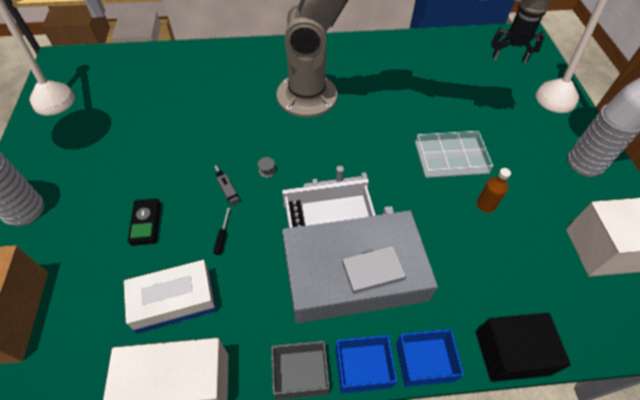

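The top view shows the driver at about (390,252) with its bit at (400,271). The drawer front runs (275,238)–(342,232), and the unit body spans (242,130)–(345,197). I'll enlarge these areas.

Run:
```python
import cv2,numpy as np
t=cv2.imread("pics/top0.png");s=cv2.imread("pics/scene0.png")
a=cv2.resize(t[120:285,235:415],None,fx=4.4,fy=3.6,interpolation=cv2.INTER_CUBIC)
a=cv2.resize(t[180:285,240:410],None,fx=4.7,fy=4.7,interpolation=cv2.INTER_CUBIC)
cv2.imwrite("pics/topc.png",a)
b=cv2.resize(s[155:255,205:385],None,fx=4.4,fy=4.4,interpolation=cv2.INTER_CUBIC)
cv2.imwrite("pics/scenec.png",b)
```

```text
(no output)
```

View pics/topc.png

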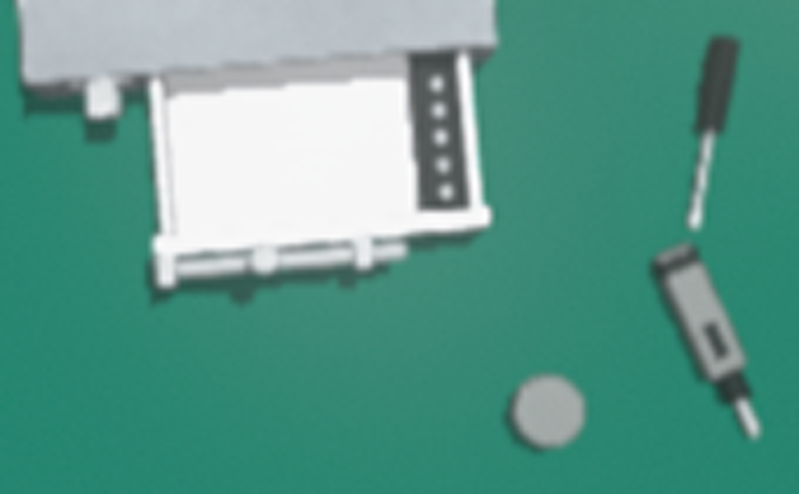

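View pics/scenec.png

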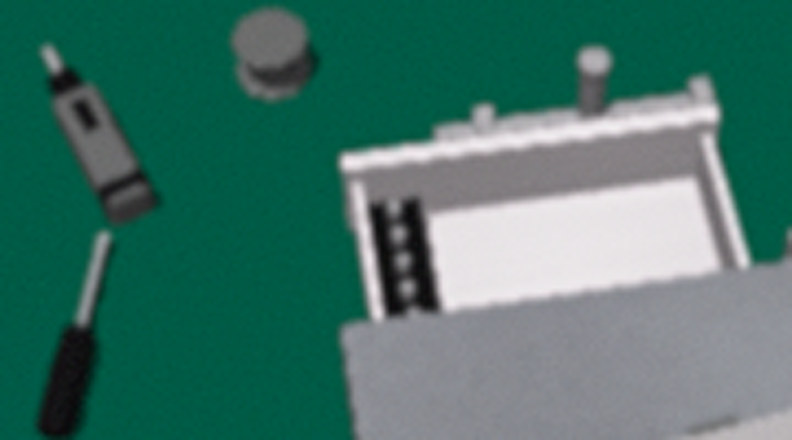

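Positions in the top crop (scale 4.7):
- Driver top: rear corners (655,262) and (693,245), nose-end corners (712,382) and (745,365), bit tip (755,435).
- Drawer panel top: (153,245) to (490,216).
- Knob cap: (264,258).
- Cabinet top front edge: (25,82) to (495,45).

Positions in the scene crop (scale 4.4):
- Knob cap: (595,60).
- Panel top ends: (342,160) and (718,112).
- Driver: front corners (55,95) and (95,85), rear corners (108,212) and (150,190).

```bash
cat > h.py <<'E'
from station import bot
import numpy as np
def ray(n,uv,z,cm=None):
    cm=cm or bot.camera_model(n);K=cm["camera_matrix"];T=cm["camera_from_world"]
    R=T[:3,:3];c=-R.T@T[:3,3];d=R.T@np.linalg.inv(K)@[uv[0],uv[1],1]
    return c+d*(z-c[2])/d[2]
E
python3 - <<'E'
from h import *
T=lambda u,v,z:ray("top",(240+u/4.7-.4,180+v/4.7-.4),z)
S=lambda u,v,z:ray("scene",(205+u/4.4-.4,155+v/4.4-.4),z)
np.set_printoptions(precision=4,suppress=True)
for n,F,u,v,z in [("Trl",T,655,262,.032),("Trr",T,693,245,.032),("Tfl",T,712,382,.032),("Tfr",T,745,365,.032),("Ttip",T,755,435,.016),
("Sfl",S,55,95,.032),("Sfr",S,95,85,.032),("Srl",S,108,212,.032),("Srr",S,150,190,.032),("Stip",S,47,48,.016),
("TpanL",T,153,245,.088),("TpanR",T,490,216,.088),("SpanR",S,342,160,.088),("SpanL",S,718,112,.088),
("Tknob",T,264,258,.139),("Sknob",S,595,60,.139),("TcabL",T,25,82,.1),("TcabR",T,495,45,.1),("ScabR",S,345,325,.1),("keepT",T,103,98,.085)]:print(n,F(u,v,z)[:2])
E
```

```text
Trl [ 0.4826 -0.2512]
Trr [ 0.4962 -0.2826]
Tfl [ 0.3852 -0.2952]
Tfr [ 0.3987 -0.3223]
Ttip [ 0.3416 -0.3319]
Sfl [ 0.3948 -0.3238]
Sfr [ 0.3879 -0.2948]
Srl [ 0.5031 -0.2828]
Srr [ 0.4866 -0.2535]
Stip [ 0.336  -0.3349]
TpanL [0.4973 0.1524]
TpanR [ 0.5181 -0.1136]
SpanR [ 0.5128 -0.1149]
SpanL [0.4942 0.1487]
Tknob [0.4846 0.0625]
Sknob [0.4811 0.0609]
TcabL [0.6261 0.2525]
TcabR [ 0.6527 -0.1188]
ScabR [ 0.6513 -0.119 ]
keepT [0.6147 0.1929]
```

```bash
cat >> h.py <<'E'
C0=np.array([.638,.074]);CY=np.radians(4.1)
X=np.array([np.cos(CY),np.sin(CY)]);Y=np.array([-X[1],X[0]])
def cab(p):d=np.array(p[:2])-C0;return np.array([d@X,d@Y])
def world(x,y):return C0+x*X+y*Y
def go(x,y,z,yawy,o=None):
    "slide/roll from the measured pose to TCP x,y,z with tool y at yawy deg"
    from scipy.spatial.transform import Rotation as R
    o=o or bot.get_obs();w=o["tool_rot"];r=R.from_quat([*w[1:],w[0]]).as_matrix()
    s=r.T@(np.array([x,y,z])-o["eef_pos"])*1000
    cur=np.degrees(np.arctan2(r[1,1],r[0,1]))
    print("slide",s.round(1),"roll",round(cur-yawy,1),"at",o["eef_pos"].round(4),"yaw",round(cur,1),"tilt",r[:,2].round(3),"t",o["t"])
E
python3 - <<'E'
from h import *
T=lambda u,v,z:ray("top",(240+u/4.7-.4,180+v/4.7-.4),z)
S=lambda u,v,z:ray("scene",(205+u/4.4-.4,155+v/4.4-.4),z)
print("rackL",cab(T(414,150,.048)),"rack S",cab(S(418,200,.048)),"wall in L",cab(T(165,150,.07)),cab(T(152,150,.07)),"S wall",cab(S(705,140,.07)))
go(.45,.2,.23,40); go(.437,-.2903,.15,-67.4)
E
```

```text
rackL [-0.07261319 -0.1243404 ] rack S [-0.12470749 -0.12979803] wall in L [-0.05869487  0.07526285] [-0.05786823  0.0856435 ] S wall [-0.12849361  0.07511824]
slide [-389.9 -373.7    1.1] roll 36.3 at [0.1596 0.6553 0.2304] yaw 76.3 tilt [-0.    -0.002 -1.   ] t 0.1
slide [-493.2 -853.    81.9] roll 143.7 at [0.1596 0.6553 0.2304] yaw 76.3 tilt [-0.    -0.002 -1.   ] t 0.1
```

>>> send_rows(
  slide=[
    [-30,-29,0],
    [-60,-58,0],
    [-90,-87,0],
    [-120,-116,0],
    [-150,-145,0],
    [-180,-174,0],
    [-210,-203,0],
    [-240,-232,0],
  ],
  roll=[7,14,21,28,35,42,49,56],
  claw=[0.7,0.7,0.7,0.7,0.7,0.7,0.7,0.7],
  force=40,
)

```text
t: 0.77
eef_pos: [0.3382, 0.372, 0.2311]
tool_rot: [-0.0, 0.574, 0.819, -0.0]
contact_force: [1.8, 0.3, 0.1]
gripper_width: 0.701
grasp_force: 0.0
```

```bash
python3 -c "
from h import *
go(.47,.02,.23,-35);go(.437,-.2903,.15,-67.4);print(bot.get_obs()['q'])"
```

```text
slide [-375.8    3.6    1.1] roll 55.0 at [0.3382 0.372  0.2311] yaw 20.0 tilt [-0. -0. -1.] t 0.7667
slide [-656.2 -133.4   81.1] roll 87.4 at [0.3382 0.372  0.2311] yaw 20.0 tilt [-0. -0. -1.] t 0.7667
[-1.2235796   0.19289601  0.30611452  1.97680354 -0.069822    0.98211232
 -0.53533266]
```

>>> send_rows(
  slide=[
    [-40,0,0],
    [-80,0,0],
    [-120,0,0],
    [-160,0,0],
    [-200,0,0],
    [-240,0,0],
    [-280,0,0],
    [-320,0,0],
  ],
  roll=[7,14,21,28,35,42,49,55],
  claw=[0.7,0.7,0.7,0.7,0.7,0.7,0.7,0.7],
)

```text
t: 1.43
eef_pos: [0.4488, 0.072, 0.2313]
tool_rot: [-0.0, 0.887, 0.462, 0.0]
contact_force: [1.1, -0.0, -0.5]
gripper_width: 0.701
grasp_force: 0.0
```

```bash
python3 -c "
from h import *
go(.437,-.2903,.15,-67.4);print(bot.get_obs()['q'])"
```

```text
slide [-303.6  198.3   81.1] roll 32.4 at [0.4488 0.072  0.2313] yaw -35.0 tilt [ 0.     0.001 -1.   ] t 1.4333
[-0.89207893  0.10834365  0.65186777  2.09270001 -0.08066655  0.96399937
 -0.80818279]
```

>>> send_rows(
  slide=[
    [-34,22,0],
    [-68,44,0],
    [-102,66,0],
    [-136,88,10],
    [-170,110,20],
    [-204,132,30],
    [-238,154,45],
    [-272,176,60],
  ],
  roll=[4,8,12,16,20,24,28,32],
  claw=[0.7,0.7,0.7,0.7,0.7,0.7,0.7,0.7],
)

```text
t: 2.1
eef_pos: [0.4387, -0.2485, 0.1718]
tool_rot: [0.0, 0.98, 0.201, 0.0]
contact_force: [1.5, 0.8, 0.7]
gripper_width: 0.698
grasp_force: 0.0
```

>>> send_rows(
  slide=[
    [0,0,0],
    [0,0,0],
    [0,0,0],
    [0,0,0],
    [0,0,0],
    [0,0,0],
    [0,0,0],
    [0,0,0],
  ],
  roll=[0,0,0,0,0,0,0,0],
  claw=[0.7,0.7,0.7,0.7,0.7,0.7,0.7,0.7],
)

```text
t: 2.77
eef_pos: [0.4393, -0.2461, 0.1726]
tool_rot: [-0.0, 0.979, 0.203, 0.0]
contact_force: [0.3, 0.1, 0.0]
gripper_width: 0.704
grasp_force: 0.0
```

```bash
python3 -c "
from h import *
import cv2
go(.4367,-.2903,.08,-67.4);cm=bot.camera_model('wrist')
cv2.imwrite('pics/w1.png',bot.read_camera('wrist')[:,:,::-1])
import pickle;pickle.dump(cm,open('cm1','wb'))"
```

```text
slide [-20.   39.6  92.6] roll 0.8 at [ 0.4393 -0.2461  0.1726] yaw -66.6 tilt [ 0.001  0.    -1.   ] t 2.7667
```

View pics/w1.png

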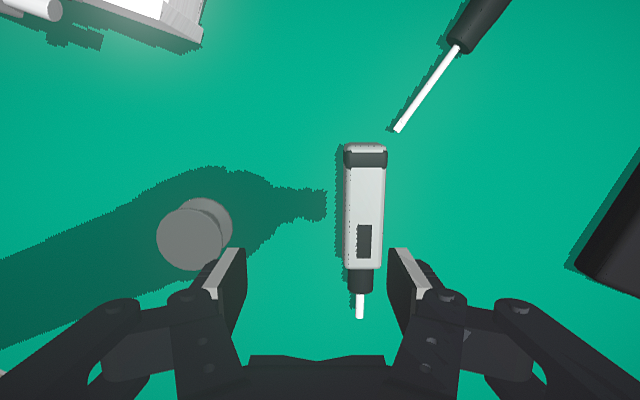

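The wrist view shows the driver's top with its rear edge centred at (365,147), front handle edge at (364,269) and bit tip at (360,318). The reel is at (190,240), left of the finger path.

```bash
python3 -c "
from h import *
import pickle;cm=pickle.load(open('cm1','rb'))
r=ray('',(365,147),.032,cm);f=ray('',(364,269),.032,cm);t=ray('',(360,318),.016,cm);rl=ray('',(190,240),.04,cm)
T=cm['camera_from_world'];print('cam',-T[:3,:3].T@T[:3,3])
d=(f-r)[:2];print(r,f,t,rl,np.linalg.norm(d),np.degrees(np.arctan2(d[1],d[0])));o=r[:2]+d*60/110;print(o)
d2=(t-r)[:2];print(np.linalg.norm(d2),np.degrees(np.arctan2(d2[1],d2[0])))
go(*o,.06,-67.4)"
```

```text
cam [ 0.49949253 -0.22056622  0.31476396]
[ 0.48851576 -0.26724456  0.032     ] [ 0.39237277 -0.31207802  0.032     ] [ 0.33836315 -0.33579449  0.016     ] [ 0.36148819 -0.16540069  0.04      ] 0.1060825797781981 -154.99938758204073
[ 0.43607413 -0.29169917]
0.1650602962964498 -155.461640605067
slide [-20.9  40.5 112.6] roll 0.8 at [ 0.4392 -0.2463  0.1726] yaw -66.6 tilt [ 0.001  0.    -1.   ] t 2.8167
```

>>> send_rows(
  slide=[
    [-7,13,20],
    [-14,27,45],
    [-21,40,70],
    [-21,40,95],
    [-21,40,120],
    [-21,40,130],
    [-21,40,130],
    [-21,40,130],
  ],
  roll=[-1,-1,-1,-1,-1,-1,-1,-1],
  claw=[0.7,0.7,0.7,0.7,0.7,0.7,0.7,0.7],
)

```text
t: 3.48
eef_pos: [0.4355, -0.292, 0.0427]
tool_rot: [-0.0, 0.978, 0.211, -0.0]
contact_force: [1.1, 0.1, 0.1]
gripper_width: 0.703
grasp_force: 0.0
```

```bash
python3 -c "
from h import *
go(.4361,-.2914,.002,-65.6);print(bot.get_obs()['q'])"
```

```text
slide [ 0.8 -0.3 40.7] roll -0.1 at [ 0.4355 -0.292   0.0427] yaw -65.7 tilt [-0.  0. -1.] t 3.4833
[-0.02743632  0.59415453  0.64891027  2.08848754 -0.59498951  0.64760022
 -0.11753368]
```

>>> send_rows(
  slide=[
    [0,0,15],
    [0,0,25],
    [0,0,34],
    [0,0,40],
    [0,0,40],
    [0,0,40],
    [0,0,40],
    [0,0,40],
  ],
  roll=[0,0,0,0,0,0,0,0],
  claw=[0.7,0.7,0.7,0.7,0.7,0.5,0.3,0.3],
  force=40,
)

```text
t: 4.15
eef_pos: [0.4358, -0.2922, 0.003]
tool_rot: [0.0, 0.978, 0.211, 0.0]
contact_force: [-0.5, -0.3, 3.6]
gripper_width: 0.392
grasp_force: 40.7
```

>>> send_rows(
  slide=[
    [0,0,0],
    [0,0,0],
    [0,0,0],
    [0,0,0],
    [0,0,0],
    [0,0,0],
    [0,0,-5],
    [0,0,-10],
  ],
  roll=[0,0,0,0,0,0,0,0],
  claw=[0.1,0.1,0.1,0.1,0.1,0.1,0.1,0.1],
)

```text
t: 4.82
eef_pos: [0.435, -0.2916, 0.0124]
tool_rot: [-0.0, 0.978, 0.211, -0.0]
contact_force: [-0.2, 0.3, -2.0]
gripper_width: 0.395
grasp_force: 40.1
```

>>> send_rows(
  slide=[
    [0,0,-15],
    [0,0,-35],
    [0,0,-60],
    [0,0,-85],
    [0,0,-110],
    [0,0,-135],
    [0,0,-160],
    [0,0,-180],
  ],
  roll=[0,0,0,0,0,0,0,0],
  claw=[0.1,0.1,0.1,0.1,0.1,0.1,0.1,0.1],
)

```text
t: 5.48
eef_pos: [0.4351, -0.292, 0.1942]
tool_rot: [0.0, 0.978, 0.21, 0.0]
contact_force: [1.1, 0.4, -2.8]
gripper_width: 0.389
grasp_force: 40.2
```

```bash
python3 -c "
from h import *
p=world(-.065,-.002);print(p)
go(*p,.19,4.1)"
```

```text
[0.57330934 0.06735778]
slide [ 273.8 -270.7    4.2] roll -69.8 at [ 0.4351 -0.292   0.1942] yaw -65.7 tilt [ 0.001 -0.    -1.   ] t 5.4833
```

>>> send_rows(
  slide=[
    [10,-10,0],
    [27,-27,0],
    [47,-47,0],
    [67,-67,0],
    [87,-87,0],
    [107,-107,0],
    [127,-127,0],
    [147,-147,0],
  ],
  roll=[-3,-8,-13,-18,-23,-28,-33,-38],
  claw=[0.1,0.1,0.1,0.1,0.1,0.1,0.1,0.1],
)

```text
t: 6.15
eef_pos: [0.5083, -0.0949, 0.1916]
tool_rot: [-0.001, 0.854, 0.52, -0.001]
contact_force: [-0.3, -0.6, -2.3]
gripper_width: 0.395
grasp_force: 40.2
```

```bash
python3 -c "
from h import *
p=world(-.065,-.002)
go(*p,.19,4.1)"
```

```text
slide [174.  -16.6   1.6] roll -31.4 at [ 0.5083 -0.0949  0.1916] yaw -27.3 tilt [-0.002  0.001 -1.   ] t 6.15
```

>>> send_rows(
  slide=[
    [22,-2,0],
    [45,-4,0],
    [70,-7,0],
    [95,-9,0],
    [120,-12,0],
    [145,-14,0],
    [165,-16,0],
    [174,-17,0],
  ],
  roll=[-5,-10,-15,-20,-25,-29,-31,-31.5],
  claw=[0.1,0.1,0.1,0.1,0.1,0.1,0.1,0.1],
)

```text
t: 6.82
eef_pos: [0.5747, 0.0687, 0.1915]
tool_rot: [-0.001, 0.681, 0.732, 0.0]
contact_force: [-0.4, -0.0, -2.8]
gripper_width: 0.397
grasp_force: 40.2
```

>>> send_rows(
  slide=[
    [0,0,0],
    [0,0,0],
    [0,0,0],
    [0,0,0],
    [0,0,0],
    [0,0,0],
    [0,0,0],
    [0,0,0],
  ],
  roll=[0,0,0,0,0,0,0,0],
  claw=[0.1,0.1,0.1,0.1,0.1,0.1,0.1,0.1],
)

```text
t: 7.48
eef_pos: [0.5746, 0.0643, 0.1925]
tool_rot: [0.0, 0.683, 0.73, 0.0]
contact_force: [0.8, 0.4, -1.8]
gripper_width: 0.392
grasp_force: 40.2
```

```bash
python3 -c "
from h import *
import cv2,pickle
p=world(-.065,-.002)
go(*p,.021,4.1);cm=bot.camera_model('wrist')
cv2.imwrite('pics/w2.png',bot.read_camera('wrist')[:,:,::-1])
pickle.dump(cm,open('cm2','wb'))"
```

```text
slide [  3.2  -1.1 171.5] roll -0.3 at [0.5746 0.0643 0.1925] yaw 3.8 tilt [ 0.  0. -1.] t 7.4833
```

View pics/w2.png

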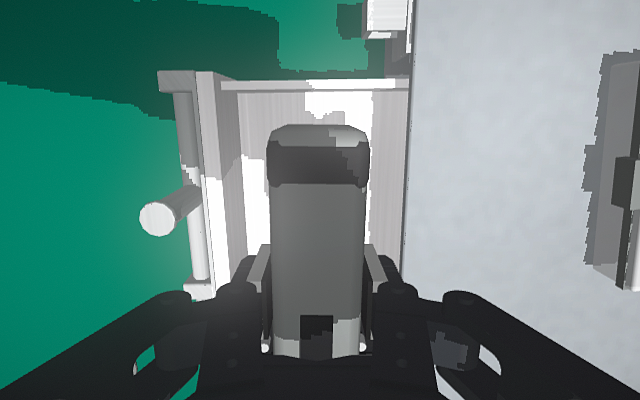

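The wrist view shows the driver held straight between the panel top (columns ~197–217) and the unit edge (column ~405). The knob cap is at (158,219), and the left wall runs along rows 78–92.

```bash
python3 -c "
from h import *
import pickle
cm=pickle.load(open('cm2','rb'))
for n,u,v,z in [('knob',158,219,.139),('panel out',198,150,.088),('panel in',214,150,.088),('unit',409,100,.1),('unit',402,260,.1),('wall L in',300,92,.07),('wall out',300,79,.07)]:
  w=ray('',(u,v),z,cm);print(n,w,cab(w))
"
```

```text
knob [0.48286285 0.06141606 0.139     ] [-0.15563984 -0.00145982]
panel out [0.49023538 0.09633602 0.088     ] [-0.14578949  0.03284365]
panel in [0.50136972 0.09708054 0.088     ] [-0.13463042  0.03279019]
unit [0.62961979 0.13891798 0.1       ] [-0.00371729  0.065351  ]
unit [0.63946202 0.02849317 0.1       ] [-0.00179535 -0.0454949 ]
wall L in [0.55826547 0.14043156 0.07      ] [-0.07478079  0.07196237]
wall out [0.55778237 0.14925211 0.07      ] [-0.074632    0.08079488]
```

>>> send_rows(
  slide=[
    [0,-2,12],
    [0,-2,32],
    [0,-2,54],
    [0,-2,76],
    [0,-2,98],
    [0,-2,120],
    [0,-2,138],
    [0,-2,150],
  ],
  roll=[0,0,0,0,0,0,0,0],
  claw=[0.1,0.1,0.1,0.1,0.1,0.1,0.1,0.1],
)

```text
t: 8.2
eef_pos: [0.5718, 0.0644, 0.0405]
tool_rot: [-0.001, 0.683, 0.73, -0.001]
contact_force: [0.2, -0.2, -2.3]
gripper_width: 0.389
grasp_force: 40.1
```

>>> send_rows(
  slide=[
    [0,0,3],
    [0,0,6],
    [0,0,9],
    [0,0,12],
    [0,0,15],
    [0,0,17],
    [0,0,18],
    [0,0,18],
  ],
  roll=[0,0,0,0,0,0,0,0],
  claw=[0.1,0.1,0.1,0.1,0.1,0.1,0.1,0.1],
)

```text
t: 8.87
eef_pos: [0.5726, 0.0645, 0.0244]
tool_rot: [-0.0, 0.683, 0.73, 0.0]
contact_force: [-0.8, -0.4, -2.0]
gripper_width: 0.39
grasp_force: 40.1
```

>>> send_rows(
  slide=[
    [0,0,0.5],
    [0,0,1],
    [0,0,1.5],
    [0,0,2],
    [0,0,2.5],
    [0,0,3],
    [0,0,3],
    [0,0,3],
  ],
  roll=[0,0,0,0,0,0,0,0],
  claw=[0.1,0.1,0.1,0.1,0.1,0.1,0.1,0.1],
)

```text
t: 9.53
eef_pos: [0.5726, 0.0644, 0.0213]
tool_rot: [-0.0, 0.683, 0.73, -0.0]
contact_force: [-0.4, -0.8, -2.6]
gripper_width: 0.39
grasp_force: 40.1
```

>>> send_rows(
  slide=[
    [0,0,0.3],
    [0,0,0.6],
    [0,0,0.9],
    [0,0,1.2],
    [0,0,1.4],
    [0,0,1.5],
    [0,0,1.5],
    [0,0,1.5],
  ],
  roll=[0,0,0,0,0,0,0,0],
  claw=[0.1,0.1,0.1,0.1,0.1,0.1,0.1,0.1],
)

```text
t: 10.2
eef_pos: [0.5734, 0.0645, 0.021]
tool_rot: [0.0, 0.683, 0.73, 0.001]
contact_force: [-1.4, 0.1, 7.5]
gripper_width: 0.393
grasp_force: 41.4
```

>>> send_rows(
  slide=[
    [0,0,-0.5],
    [0,0,-0.5],
    [0,0,-0.5],
    [0,0,-0.5],
    [0,0,-0.5],
    [0,0,-0.5],
    [0,0,-0.5],
    [0,0,-0.5],
  ],
  roll=[0,0,0,0,0,0,0,0],
  claw=[0.38,0.4,0.43,0.47,0.52,0.57,0.6,0.6],
)

```text
t: 10.87
eef_pos: [0.5725, 0.0644, 0.0203]
tool_rot: [-0.0, 0.683, 0.73, -0.0]
contact_force: [-0.3, -0.4, 0.3]
gripper_width: 0.596
grasp_force: 0.0
```

>>> send_rows(
  slide=[
    [0,0,-5],
    [0,0,-15],
    [0,0,-35],
    [0,0,-65],
    [0,0,-100],
    [0,0,-135],
    [0,0,-165],
    [0,0,-180],
  ],
  roll=[0,0,0,0,0,0,0,0],
  claw=[0.6,0.6,0.6,0.6,0.6,0.6,0.6,0.6],
)

```text
t: 11.53
eef_pos: [0.5744, 0.0642, 0.2055]
tool_rot: [0.002, 0.683, 0.73, 0.003]
contact_force: [1.0, 1.0, -0.1]
gripper_width: 0.599
grasp_force: 0.0
```

```bash
python3 -c "
from h import *
import cv2
p=world(-.1556,-.0015);print(p)
go(*p,.2,4.1);go(*p,.106,4.1)
cv2.imwrite('pics/w3.png',bot.read_camera('wrist')[:,:,::-1])"
```

```text
[0.48290546 0.06137884]
slide [  3.2 -91.6   4.9] roll -0.3 at [0.5744 0.0642 0.2055] yaw 3.8 tilt [ 0.006  0.002 -1.   ] t 11.5333
slide [  3.1 -92.1  98.9] roll -0.3 at [0.5744 0.0642 0.2055] yaw 3.8 tilt [ 0.006  0.002 -1.   ] t 11.5333
```

View pics/w3.png

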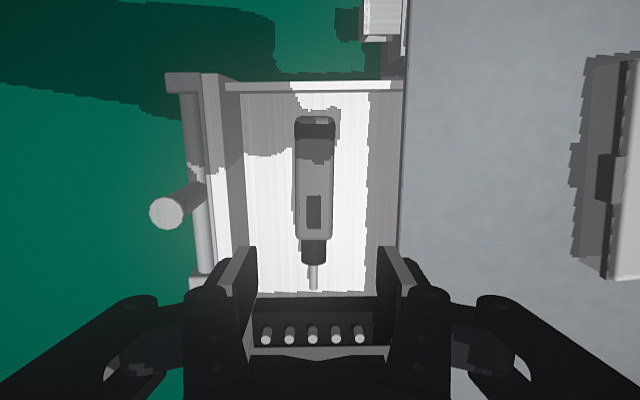

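The driver lies flat in the bay, handle at (315,180) and bit tip at (313,288), clear of the rack at row ~300. Next is the knob, with its cap at (167,213).

>>> send_rows(
  slide=[
    [0,-12,0],
    [1,-27,0],
    [2,-45,0],
    [3,-63,0],
    [3,-80,0],
    [3,-91,2],
    [3,-92,5],
    [3,-92,10],
  ],
  roll=[0,0,0,0,0,0,0,0],
  claw=[0.7,0.7,0.7,0.7,0.7,0.7,0.7,0.7],
)

```text
t: 12.25
eef_pos: [0.4808, 0.0614, 0.1909]
tool_rot: [0.0, 0.683, 0.73, 0.001]
contact_force: [-0.2, -0.7, 0.1]
gripper_width: 0.7
grasp_force: 0.0
```

```bash
python3 -c "
from h import *
p=world(-.1556,-.0015)
go(*p,.107,4.1)"
```

```text
slide [-0.3  2.  83.9] roll -0.3 at [0.4808 0.0614 0.1909] yaw 3.8 tilt [ 0.001  0.001 -1.   ] t 12.25
```

>>> send_rows(
  slide=[
    [0,1,10],
    [0,1,25],
    [0,1,42],
    [0,1,58],
    [0,1,72],
    [0,1,80],
    [0,1,83],
    [0,1,83],
  ],
  roll=[0,0,0,0,0,0,0,0],
  claw=[0.7,0.7,0.7,0.7,0.7,0.7,0.7,0.7],
)

```text
t: 12.92
eef_pos: [0.4816, 0.0611, 0.1065]
tool_rot: [-0.0, 0.683, 0.73, -0.001]
contact_force: [-0.3, -0.8, -1.0]
gripper_width: 0.695
grasp_force: 0.0
```

>>> send_rows(
  slide=[
    [0,0,0],
    [0,0,0],
    [0,0,0],
    [0,0,0],
    [0,0,0],
    [0,0,0],
    [0,0,0],
    [0,0,0],
  ],
  roll=[0,0,0,0,0,0,0,0],
  claw=[0.5,0.4,0.3,0.2,0.1,0.05,0.05,0.05],
  force=40,
)

```text
t: 13.58
eef_pos: [0.4821, 0.0615, 0.1081]
tool_rot: [0.0, 0.683, 0.73, 0.001]
contact_force: [-1.1, -0.7, 7.3]
gripper_width: 0.235
grasp_force: 38.8
```

```bash
python3 -c "
from h import *
o=bot.get_obs();print(cab(o['eef_pos']),o['eef_pos'])
go(*world(-.014,-.0015),o['eef_pos'][2],4.1)"
```

```text
[-0.15639607 -0.0013009 ] [0.48209719 0.06152051 0.10810285]
slide [  0.5 142.4   0.2] roll -0.3 at [0.4821 0.0615 0.1081] yaw 3.8 tilt [ 0.001  0.001 -1.   ] t 13.5833
```

>>> send_rows(
  slide=[
    [0,4,0],
    [0,10,0],
    [0,18,0],
    [0,27,0],
    [0,37,0],
    [0,47,0],
    [0,57,0],
    [0,67,0],
  ],
  roll=[0,0,0,0,0,0,0,0],
  claw=[0.05,0.05,0.05,0.05,0.05,0.05,0.05,0.05],
)

```text
t: 14.25
eef_pos: [0.5489, 0.0667, 0.1081]
tool_rot: [-0.0, 0.683, 0.73, 0.001]
contact_force: [-3.0, 0.9, 7.3]
gripper_width: 0.233
grasp_force: 39.0
```

>>> send_rows(
  slide=[
    [0,10,0],
    [0,20,0],
    [0,30,0],
    [0,39,0],
    [0,47,0],
    [0,54,0],
    [0,60,0],
    [0,65,0],
  ],
  roll=[0,0,0,0,0,0,0,0],
  claw=[0.05,0.05,0.05,0.05,0.05,0.05,0.05,0.05],
)

```text
t: 14.92
eef_pos: [0.6139, 0.0715, 0.1082]
tool_rot: [-0.0, 0.683, 0.731, 0.001]
contact_force: [-2.5, 2.1, 7.1]
gripper_width: 0.231
grasp_force: 38.9
```

```bash
python3 -c "
from h import *
o=bot.get_obs();print(cab(o['eef_pos']),o['contact_force'],o['eef_pos'])
go(*world(-.014,-.0015),.1081,4.1)"
```

```text
[-0.02421316 -0.0007442 ] [-2.513546    2.13581506  7.07525633] [0.61390201 0.07152653 0.10818581]
slide [-0.7 10.2  0.1] roll -0.2 at [0.6139 0.0715 0.1082] yaw 3.9 tilt [ 0.     0.002 -1.   ] t 14.9167
```

>>> send_rows(
  slide=[
    [0,3,0],
    [0,5,0],
    [0,7,0],
    [0,8,0],
    [0,9,0],
    [0,10,0],
    [0,11,0],
    [0,12,0],
  ],
  roll=[0,0,0,0,0,0,0,0],
  claw=[0.05,0.05,0.05,0.05,0.05,0.05,0.05,0.05],
)

```text
t: 15.58
eef_pos: [0.6217, 0.072, 0.1079]
tool_rot: [-0.004, 0.683, 0.731, -0.002]
contact_force: [-18.3, 1.7, 19.0]
gripper_width: 0.231
grasp_force: 40.0
```

>>> send_rows(
  slide=[
    [0,-1,0],
    [0,-2,0],
    [0,-2.5,0],
    [0,-2.5,0],
    [0,-2.5,0],
    [0,-2.5,0],
    [0,-2.5,0],
    [0,-2.5,0],
  ],
  roll=[0,0,0,0,0,0,0,0],
  claw=[0.05,0.05,0.05,0.05,0.05,0.05,0.05,0.05],
)

```text
t: 16.25
eef_pos: [0.6215, 0.072, 0.1081]
tool_rot: [-0.002, 0.683, 0.731, -0.0]
contact_force: [-6.9, 2.2, 9.4]
gripper_width: 0.226
grasp_force: 39.3
```

```bash
python3 -c "
from h import *
import cv2
o=bot.get_obs();print(cab(o['eef_pos']),o['contact_force'])
a=bot.read_camera('wrist')[:300,:,::-1];b=bot.read_camera('top')[120:250,230:360,::-1]
b=cv2.resize(b,(300,300),interpolation=cv2.INTER_CUBIC)
cv2.imwrite('pics/w4.png',cv2.resize(np.hstack([a,b]),(800,255)))"
```

```text
[-0.01655763 -0.00079946] [-6.90281043  2.23297129  9.40377891]
```

View pics/w4.png

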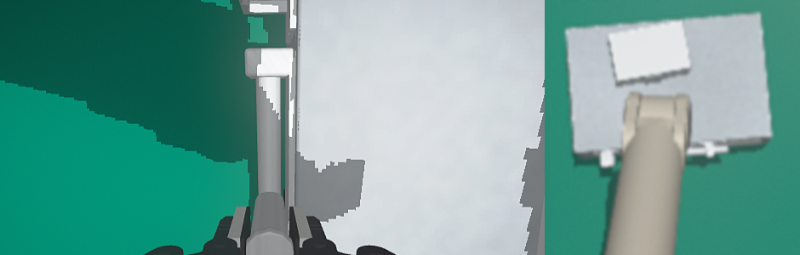

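The drawer front is flush with the unit face (column ~295), and the rod lines up with the keeper at (262,5). Now for the bolt.

>>> send_rows(
  slide=[
    [3,0,0],
    [8,0,0],
    [14,0,0],
    [20,0,0],
    [27,0,0],
    [34,0,0],
    [41,0,0],
    [47,0,0],
  ],
  roll=[0,0,0,0,0,0,0,0],
  claw=[0.05,0.05,0.05,0.05,0.05,0.05,0.05,0.05],
)

```text
t: 17.02
eef_pos: [0.6181, 0.1167, 0.1081]
tool_rot: [-0.001, 0.683, 0.73, -0.001]
contact_force: [-8.8, -3.7, 11.4]
gripper_width: 0.232
grasp_force: 39.4
```

>>> send_rows(
  slide=[
    [4,0,0],
    [7,0,0],
    [9,0,0],
    [11,0,0],
    [13,0,0],
    [14,0,0],
    [15,0,0],
    [16,0,0],
  ],
  roll=[0,0,0,0,0,0,0,0],
  claw=[0.05,0.05,0.05,0.05,0.05,0.05,0.05,0.05],
)

```text
t: 17.68
eef_pos: [0.6169, 0.132, 0.1081]
tool_rot: [-0.001, 0.683, 0.73, -0.002]
contact_force: [-9.1, -5.8, 11.9]
gripper_width: 0.233
grasp_force: 39.4
```

```bash
python3 -c "
from h import *
o=bot.get_obs();print(cab(o['eef_pos']),o['contact_force'])"
```

```text
[-0.01693932  0.05935498] [-9.0811116  -5.79584024 11.86654979]
```

>>> send_rows(
  slide=[
    [1,0,0],
    [2,0,0],
    [3,0,0],
    [4,0,0],
    [4,0,0],
    [4,0,0],
    [4,0,0],
    [4,0,0],
  ],
  roll=[0,0,0,0,0,0,0,0],
  claw=[0.05,0.05,0.05,0.05,0.05,0.05,0.05,0.05],
)

```text
t: 18.35
eef_pos: [0.6168, 0.132, 0.1081]
tool_rot: [0.0, 0.685, 0.729, -0.003]
contact_force: [-7.9, -11.5, 10.9]
gripper_width: 0.234
grasp_force: 39.4
```

Firm stop: the bolt is home. I'll ease the load, release and rise.

>>> send_rows(
  slide=[
    [-3,0,0],
    [-5,0,0],
    [-6,-1,0],
    [-6,-1,0],
    [-6,-1,0],
    [-6,-1,0],
    [-6,-1,0],
    [-6,-1,0],
  ],
  roll=[0,0,0,0,0,0,0,0],
  claw=[0.05,0.05,0.05,0.25,0.35,0.45,0.55,0.6],
)

```text
t: 19.02
eef_pos: [0.6178, 0.1316, 0.1073]
tool_rot: [0.0, 0.683, 0.73, 0.0]
contact_force: [-0.1, -0.2, 0.5]
gripper_width: 0.596
grasp_force: 0.0
```

>>> send_rows(
  slide=[
    [0,0,0],
    [0,0,-3],
    [0,0,-10],
    [0,0,-25],
    [0,0,-50],
    [0,0,-80],
    [0,0,-110],
    [0,0,-130],
  ],
  roll=[0,0,0,0,0,0,0,0],
  claw=[0.6,0.6,0.6,0.6,0.6,0.6,0.6,0.6],
)

```text
t: 19.68
eef_pos: [0.6188, 0.1314, 0.2411]
tool_rot: [0.001, 0.683, 0.73, 0.002]
contact_force: [1.2, -0.9, -0.3]
gripper_width: 0.598
grasp_force: 0.0
```

>>> send_rows(
  slide=[
    [0,-20,0],
    [0,-40,0],
    [0,-60,0],
    [0,-80,0],
    [0,-80,0],
    [0,-80,0],
    [0,-80,0],
    [0,-80,0],
  ],
  roll=[0,0,0,0,0,0,0,0],
  claw=[0.6,0.6,0.6,0.6,0.6,0.6,0.6,0.6],
)

```text
t: 20.35
eef_pos: [0.5389, 0.1263, 0.2378]
tool_rot: [0.0, 0.683, 0.73, 0.0]
contact_force: [0.9, 0.2, 0.4]
gripper_width: 0.6
grasp_force: 0.0
```

```bash
python3 -c "
from h import *
import cv2,pickle
o=bot.get_obs();print(o['eef_pos'],o['contact_force'])
cm=bot.camera_model('wrist');pickle.dump(cm,open('cm5','wb'))
cv2.imwrite('pics/w5.png',bot.read_camera('wrist')[:,:,::-1])"
```

```text
[0.53887019 0.12632622 0.23777429] [0.85410716 0.17945047 0.41198287]
```

View pics/w5.png

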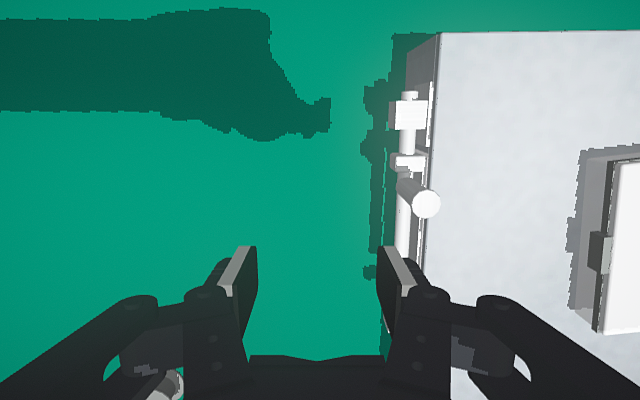

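The rod's end pokes out past the keeper at (409,95). The knob cap is at (426,203) and the drawer front is flush.

```bash
python3 -c "
from h import *
import pickle
cm=pickle.load(open('cm5','rb'));print(cab(ray('',(426,203),.139,cm)))
print(bot.hand_in())"
```

```text
[-0.01669106  0.05974486]
the job is handed in; nothing more can be done
None
```

The torque driver is lying flat in the drawer's empty bay, the drawer was pushed fully shut first, and the bolt was then slid home through the keeper; I handed the job in at about 20 s, and no result came back.

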